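# Unstack the lunch set and lay the meal tray

### The job

Take the two stacks of tableware apart and lay the meal tray as drawn on its sheet: the red and the black lunch box, the white tub with the green lid, the blue cup and the yellow cutlery case each go centred in the outline of their own colour and shape, flat on the tray and lined up with the outline. Keep the cup and the tub upright all the way, set every thing down rather than dropping it, and let go of everything at the end.

Things in the scene. Friction and masses are not known exactly. Their poses are not given: they have to be found in the camera images.
- red_box: Red lunch box with a flat lid, 110 x 58 mm and 38 mm high; origin at the centre of its underside, x along its 110 mm length, y across, z up; about 0.25 kg. At the start it stands on the table as the base of one of the two stacks; either the cup or the tub stands on its lid
- black_box: Black lunch box with a flat lid, 110 x 58 mm and 38 mm high; origin at the centre of its underside, x along its 110 mm length, y across, z up; about 0.25 kg. At the start it stands on the table as the base of one of the two stacks; either the cup or the tub stands on its lid
- tub: White square food tub with a green lid, 54 x 54 mm and 45 mm high; origin at the centre of its underside, x and y square to its sides, z up; about 0.15 kg. At the start it stands on one of the lunch boxes
- cup: Round blue open cup without handle, 56 mm across the rim, narrowing slightly to 54 mm at 10 mm above its foot, 62 mm high; origin at the centre of its underside, z up; about 0.16 kg. At the start it stands on the other lunch box
- case: Yellow slim cutlery case, 160 x 26 mm and 16 mm high, lying flat on the table; origin at the centre of its underside, x along its length, z up; about 0.06 kg
- mark_red: Red oblong outline, 124 x 72 mm outside, drawn on the white sheet of the fixed tray (flat line, nothing to feel); origin at its centre, at the level of the tray's surface on which things stand (10 mm above the table), z up, x along its 124 mm length. Place of the red lunch box
- mark_black: Black oblong outline, 124 x 72 mm outside, drawn on the white sheet of the fixed tray (flat line, nothing to feel); origin at its centre, at the level of the tray's surface on which things stand (10 mm above the table), z up, x along its 124 mm length. Place of the black lunch box
- mark_green: Green square outline, 68 x 68 mm outside, drawn on the white sheet of the fixed tray (flat line, nothing to feel); origin at its centre, at the level of the tray's surface on which things stand (10 mm above the table), z up, x and y square to its sides. Place of the tub
- mark_blue: Blue round outline, 73 mm across outside, drawn on the white sheet of the fixed tray (flat line, nothing to feel); origin at its centre, at the level of the tray's surface on which things stand (10 mm above the table), z up. Place of the cup
- mark_yellow: Yellow narrow outline, 174 x 40 mm outside, drawn on the tray like the others; origin at its centre on the tray's surface (10 mm above the table), x along its length, z up. Place of the case. The fixed tray, 330 x 280 mm, has a 24 mm high bar across each end, 153 mm either way along x from here, no side rims; the other outlines form a 2 x 2 grid (136 x 100 mm pitch) beside this one

How it is judged:
By the outcome, as a careful person would: the job done as asked, in the order asked, and still so for the second after the job is handed in, with the robot touching nothing.
It also fails if it takes over 138 s, if anything falls off the work surface, if the arm or the gripper's body presses on something with over 40 N, if the wrist force passes 120 N, or if a joint passes its speed limit or range.

### The arm

A 6-joint arm with a two-finger parallel gripper is mounted at the origin on the work surface. World frame = base frame: x ahead of the robot, y to its left, z up, the work surface at z = 0. Lengths are in m, angles in degrees, forces in N, time in s.
With the tool pointing down it reaches from about 0.35 to 0.925 m from the base axis. Payload 6.4 kg.
Tool frame: the origin (TCP) lies at the very end of the fingers, on their centre line; the grasp point (between the pads) lies 19 mm behind it (r.grasp_offset is the distance from the TCP to the grasp point, in m); z points along the fingers, y is the line along which they close (so a half turn about z gives the same grasp; the last joint's range is limited). The gripper opens to 94 mm and grips with 3 to 60 N. Pads are 16 mm wide; open, the fingers measure 119 mm over their backs; the gripper's body (75 mm by 177 mm) begins 78 mm behind the grasp point.
Start: joints at [55.571, 14.043, 89.255, -0, 76.702, -9.975], TCP at [0.269, 0.592, 0.205] pointing down, gripper open.
Joint ranges: [-179.41, 179.41], [-58.25, 129.5], [7.25, 145.43], [-54.29, 234.29], [11.92, 165.04], [-157.13, 157.13]. Speed limits (degrees/s): [147.25, 147.25, 180, 180, 180, 180].

### API

Orientations are given as [roll, pitch, yaw] about the fixed x, y, z axes, in that order (R = Rz(yaw) Ry(pitch) Rx(roll)).
In Python, from station import r gives the robot as it stands. Calls block until the motion is done:
- r.move_ptp(position, orientation): joint-space move of the TCP to a pose.
- r.servo_line(position, orientation=None, speed=0.15, threshold=None): straight line of the TCP; orientation=None keeps the orientation; speed is the mean speed in m/s. With threshold (N) it stops when the force on the tool has changed by that much, and returns True; else False.
- r.goto_joints(angles): joint-space move.
- r.set_gripper(opening): opening from 0.0 (shut) to 1.0 (fully open); the grip force is fixed at half the most; returns when the fingers have stopped.
- r.wait(seconds).
- r.inverse_kinematics(position, orientation): joint angles nearest the present ones, or None.
- r.state(): the state.
- r.grab_frame(name): name is "scene" or "top"; returns the picture (400x640x3 uint8, blue, green, red); there is no depth.
- r.camera_model(name): a dict with "intrinsics" (3x3 intrinsics, pixels), "dist_coeffs" ([k1, k2, p1, p2, k3] as OpenCV has them; the pictures are not rectified), "world_from_camera" (4x4, takes a point from camera to world coordinates). Camera axes: x right, y up, looking along -z (the intrinsics and any distortion apply to the point x, -y, -z); pixel columns grow to the right and rows downward; lengths in m; the calibration is good to about 2 mm. A picture is of the moment at which its call begins. camera_model takes no time and is no camera call.
A pose or a line that the arm cannot do raises r.PlanningError and nothing moves.
- r.finish_job(): hands the job in, once; it reports no verdict.
The state is a dict: "time_s": time; "joint_positions": joint angles; "qd": joint speeds; "joint_efforts": joint torques, N m; "tool_pos": TCP position; "ee_rot": TCP orientation; "force": force on the tool from outside, world axes, zero at the start; "torque": the same for the moment, N m; "grip_width": opening from 0.0 (shut) to 1.0 (fully open).
Only numpy, scipy, OpenCV 4.12 (cv2) and the standard library are available. Lean on these libraries where they do the work, as an engineer would, in place of code of your own. Each camera call takes 0.05 s, during which the arm holds its last target. There are 200 camera calls.

## Working session

There is one attempt and no reset: what is moved stays moved. The work goes in short steps, each a Python script; the robot and the scene stay as the last script left them, time stands still between calls to the robot, and variables do not carry over. Pictures are saved under pics/ and viewed, on a budget of 14 in all, crops included, one or two more only if the job needs it, and the job is handed in when it is done.

```bash
mkdir -p pics; ls; python3 - <<'E'
from station import r
import cv2
for n in("scene","top"):
    cv2.imwrite(f"pics/{n}0.png",r.grab_frame(n)); m=r.camera_model(n)
    print(n,m["intrinsics"],m["dist_coeffs"],m["world_from_camera"])
s=r.state();print(s["ee_rot"],s["tool_pos"],s["grip_width"],s["time_s"],r.grasp_offset)
E
```

```text
pics
scene [[484.9016624    0.         327.26076171]
 [  0.         484.9016624  199.6100586 ]
 [  0.           0.           1.        ]] [-0.01129446  0.          0.          0.          0.        ] [[-0.81026157 -0.32057595  0.49061924  1.08603042]
 [ 0.58579092 -0.46875637  0.66114784  0.67425572]
 [ 0.0180328   0.82310299  0.56760575  0.67552879]
 [ 0.          0.          0.          1.        ]]
top [[397.07323151   0.         317.41752714]
 [  0.         397.07323151 198.21652655]
 [  0.           0.           1.        ]] [-0.07547609  0.          0.          0.          0.        ] [[ 0.02194324  0.98164762 -0.1894372   0.35958402]
 [-0.99969726  0.02365394  0.00677394 -0.03637154]
 [ 0.01113056  0.18923121  0.98186947  1.10886532]
 [ 0.          0.          0.          1.        ]]
[-1.79905264e+02 -1.76051948e-02  1.55545838e+02] [0.26876209 0.59126684 0.20448822] 1.0007939820398164 0.1 0.0188
```

View pics/top0.png

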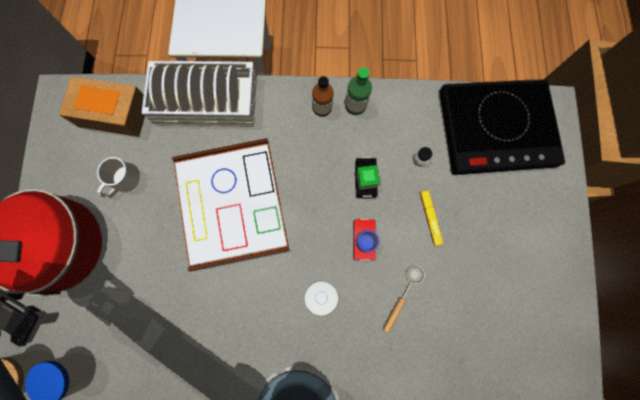

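View pics/scene0.png

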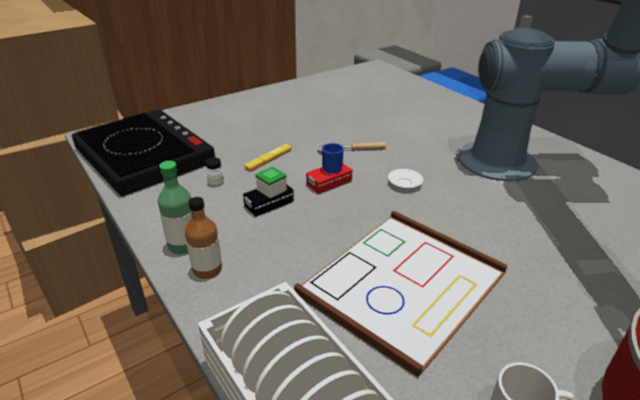

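```bash
cat > h.py <<'E'
import cv2, numpy as np
from station import r
H={'red':[((0,120,60),(8,255,255)),((172,120,60),(180,255,255))],'green':[((45,100,50),(80,255,255))],
   'blue':[((105,110,40),(130,255,255))],'yellow':[((20,100,80),(35,255,255))],'black':[((0,0,0),(180,120,50))]}
def mask(im,c):
    h=cv2.cvtColor(im,cv2.COLOR_BGR2HSV); m=0
    for a,b in H[c]: m=m|cv2.inRange(h,a,b)
    return m
def world(name,uv,z):
    c=r.camera_model(name); T=np.array(c["world_from_camera"])
    p=cv2.undistortPoints(np.float64(uv).reshape(-1,1,2),np.array(c["intrinsics"]),np.array(c["dist_coeffs"]))[:,0]
    d=np.c_[p[:,0],-p[:,1],-np.ones(len(p))]@T[:3,:3].T
    return (T[:3,3]+d*((z-T[2,3])/d[:,2])[:,None])[:,:2]
def find(name,im,c,z,box,hull=True):
    """largest blob of colour c in box (u0,v0,u1,v1) -> centre xy, long-axis yaw, (length,width) in mm, n px"""
    m=mask(im,c); k=np.zeros_like(m); u0,v0,u1,v1=box; k[v0:v1,u0:u1]=255; m&=k
    cs,_=cv2.findContours(m,cv2.RETR_EXTERNAL,cv2.CHAIN_APPROX_NONE)
    cs=[q for q in cs if len(q)>=6]
    if not cs: return None
    q=max(cs,key=cv2.contourArea)
    w=world(name,q.reshape(-1,2),z)*1000
    (cx,cy),(a,b),t=cv2.minAreaRect(w.astype(np.float32))
    if a<b: a,b,t=b,a,t+90
    t=(t+90)%180-90
    return np.array([cx,cy])/1000,t,(round(a),round(b)),len(q)
E
python3 - <<'E'
from h import *
im=cv2.imread("pics/top0.png"); sc=cv2.imread("pics/scene0.png")
T=(178,145,285,265); S=(305,215,500,365)
for c in H: print(c,find("top",im,c,.01,T),find("scene",sc,c,.01,S))
print("cup",find("top",im,"blue",.1,(340,215,390,270)),find("scene",sc,"blue",.1,(310,135,355,180)))
print("tub",find("top",im,"green",.083,(345,150,390,205)),find("scene",sc,"green",.083,(245,160,300,200)))
print("case",find("top",im,"yellow",.016,(400,180,460,260)),find("scene",sc,"yellow",.016,(235,135,300,180)))
print("red",find("top",im,"red",.038,(340,210,390,270)),"black",find("top",im,"black",.038,(345,150,390,205)))
a=cv2.resize(im[140:280,165:290],None,fx=3.2,fy=3.2,interpolation=2); b=cv2.resize(im[140:280,335:460],None,fx=3.2,fy=3.2,interpolation=2)
cv2.imwrite("pics/crop1.png",cv2.hconcat([a,b]))
E
```

```text
red (array([0.38530933, 0.21960651]), -78.99846839904785, (17, 5), 14) (array([0.47424527, 0.22632838]), 12.639368057250977, (119, 6), 68)
green (array([0.47324622, 0.1207687 ]), 29.03262710571289, (9, 2), 6) (array([0.50624005, 0.12995779]), 10.758398056030273, (45, 3), 26)
blue (array([0.62313177, 0.19205225]), 3.5974085330963135, (9, 0), 6) (array([0.61569861, 0.2273037 ]), -43.18018341064453, (68, 65), 146)
yellow (array([0.51841315, 0.29466199]), 13.397040367126465, (147, 38), 185) (array([0.5272865 , 0.29808154]), 13.007482528686523, (173, 38), 136)
black None (array([0.69651978, 0.3197218 ]), -76.45403099060059, (8, 1), 8)
cup (array([ 0.44708032, -0.17267798]), -14.260551452636719, (53, 50), 93) (array([ 0.47294885, -0.13316338]), 54.6468620300293, (135, 52), 80)
tub (array([ 0.62283698, -0.17711786]), 9.345844268798828, (57, 55), 73) (array([ 0.62396594, -0.1713028 ]), -81.73288631439209, (56, 55), 61)
case (array([ 0.52373834, -0.36518506]), 13.681750297546387, (160, 27), 121) (array([ 0.52571063, -0.35603882]), 13.904068946838379, (168, 34), 94)
red (array([ 0.45753192, -0.17268787]), 1.1247196197509766, (108, 57), 143) black (array([ 0.62718158, -0.17588596]), 1.5134021043777466, (109, 57), 147)
```

View pics/crop1.png

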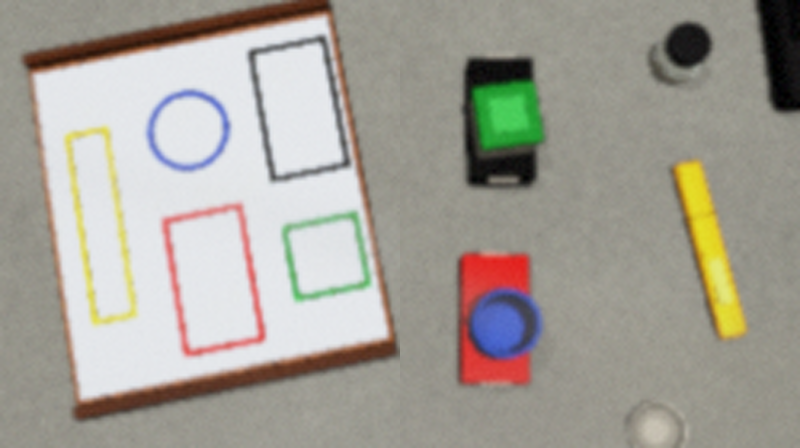

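```bash
cat >> h.py <<'E'
H2={'red':((0,170),(10,180)),'green':((45,),(85,)),'blue':((100,),(135,)),'yellow':((18,),(40,))}
def rect(name,m,z,off=(0,0),f=1):
    """min-area rectangle of all mask pixels (mask upscaled by f, cropped at off), on plane z"""
    v,u=np.nonzero(m); uv=np.c_[(u+.5)/f-.5+off[0],(v+.5)/f-.5+off[1]]
    w=world(name,cv2.convexHull(np.float32(uv))[:,0],z)*1000
    (cx,cy),(a,b),t=cv2.minAreaRect(w.astype(np.float32))
    if a<b: a,b,t=b,a,t+90
    return np.array([cx,cy])/1000,(t+90)%180-90,(round(a),round(b)),w/1000
def soft(im,c,box,smin=50,vmin=40,f=4):
    u0,v0,u1,v1=box
    h=cv2.cvtColor(cv2.resize(im[v0:v1,u0:u1],None,fx=f,fy=f,interpolation=cv2.INTER_CUBIC),cv2.COLOR_BGR2HSV)
    if c=='black': m=cv2.inRange(h,(0,0,0),(180,255,vmin))
    else:
        m=0
        for a,b in zip(*H2[c]): m=m|cv2.inRange(h,(a,smin,vmin),(b,255,255))
    n,l,s,_=cv2.connectedComponentsWithStats(m)
    for i in range(1,n):
        if s[i,4]<25: m[l==i]=0
    return m
E
python3 - <<'E'
from h import *
im=cv2.imread("pics/top0.png"); sc=cv2.imread("pics/scene0.png")
T={'red':(213,200,250,253),'green':(250,203,283,236),'blue':(208,165,240,195),'yellow':(183,177,210,244),'black':(240,149,276,199)}
S={'red':(393,238,458,290),'green':(360,226,408,257),'blue':(362,282,408,317),'yellow':(410,272,480,340),'black':(308,250,380,302)}
P={}
for c in T:
    for n,i,B in(("top",im,T),("scene",sc,S)):
        a=rect(n,soft(i,c,B[c],45,150 if c=='black' else 40),.01,B[c],4); print(c,n,a[0].round(4),round(a[1],1),a[2]); P[c,n]=a[0]
t=np.radians(13.3);R=np.array([[np.cos(t),np.sin(t)],[-np.sin(t),np.cos(t)]])
for n in("top","scene"): print(n,{c:(R@(P[c,n]-P['yellow',n])).round(4) for c in T})
b=(340,215,390,270); m=soft(im,'blue',b,80,20); a=rect("top",m,.1,b,4); print("cup",a[0],a[2],a[3].max(0)-.028,a[3].min(0)+.028)
b=(345,150,390,205); a=rect("top",soft(im,'green',b,100,110),.083,b,4); print("tub",a[:3])
b=(400,180,460,260); a=rect("top",soft(im,'yellow',b,100,60),.016,b,4); print("case",a[:3])
E
```

```text
red top [0.4846 0.1943] 13.0 (126, 75)
red scene [0.4578 0.1891] 12.9 (174, 73)
green top [0.5072 0.097 ] -76.8 (69, 69)
green scene [0.5038 0.0972] 13.0 (68, 68)
blue top [0.6174 0.2251] -22.9 (75, 74)
blue scene [0.6138 0.2258] 50.4 (74, 72)
yellow top [0.5307 0.2973] 13.1 (177, 43)
yellow scene [0.5272 0.298 ] 13.0 (176, 41)
black top [0.6447 0.116 ] 13.0 (128, 97)
black scene [0.6564 0.128 ] 13.0 (163, 81)
top {'red': array([-0.0686, -0.0896]), 'green': array([-0.0689, -0.1895]), 'blue': array([ 0.0677, -0.0902]), 'yellow': array([0., 0.]), 'black': array([ 0.0692, -0.2026])}
scene {'red': array([-0.0925, -0.09  ]), 'green': array([-0.0689, -0.19  ]), 'blue': array([ 0.0677, -0.0902]), 'yellow': array([0., 0.]), 'black': array([ 0.0866, -0.1951])}
cup [ 0.44725079 -0.17349741] (56, 53) [ 0.44572098 -0.1733881 ] [ 0.44872871 -0.17359335]
tub (array([ 0.622729  , -0.17837421]), 8.209875106811523, (53, 53))
case (array([ 0.52371155, -0.36415973]), 13.72746753692627, (161, 29))
```

```bash
cat >> h.py <<'E'
# marks in robot frame: mean of both cameras (top reads +1.7 mm in x, -0.4 mm in y of that mean)
BIAS=np.array([-.0017,.0004]); YAW=13.05; Y0=np.array([.5303,.2974])+BIAS
c_,s_=np.cos(np.radians(YAW)),np.sin(np.radians(YAW)); RT=np.array([[c_,-s_],[s_,c_]])
MARK={k:Y0+RT@np.array(v) for k,v in dict(red=(-.068,-.09),green=(-.068,-.19),blue=(.068,-.09),black=(.068,-.19),yellow=(0,0)).items()}
def down(z,speed,thr):
    p=list(r.state()["tool_pos"]); p[2]=z; return r.servo_line(p,speed=speed,threshold=thr)
def pick(xy,yaw,z,zt,pre=1.0):
    """z: TCP height of grasp; zt: travel height"""
    r.set_gripper(pre); r.move_ptp([*xy,zt],[180,0,yaw])
    hit=r.servo_line([*xy,z],[180,0,yaw],speed=.12,threshold=12)
    if hit: print("HIT",r.state()["tool_pos"],r.state()["force"]); return False
    r.set_gripper(0.); print("width mm",round(r.state()["grip_width"]*94,1)); return True
def place(xy,yaw,z,zt,w):
    p=r.state()["tool_pos"]; r.servo_line([p[0],p[1],zt],speed=.2)
    print("lifted, width",round(r.state()["grip_width"]*94,1))
    r.move_ptp([*xy,zt],[180,0,yaw]); r.servo_line([*xy,z+.012],[180,0,yaw],speed=.15)
    hit=down(z-.002,.025,5); print("touch",hit,np.round(r.state()["tool_pos"],4),"nominal z",round(z,4),"dF",np.round(r.state()["force"],1))
    r.set_gripper(min(1,(w+18)/94)); down(zt,.15,None); print("t",round(r.state()["time_s"],1))
E
python3 - <<'E'
from h import *
print(MARK)
ok=pick(np.array([.4470,-.1735])+BIAS,90,.038+.012,.17)
if ok: place(MARK['blue'],103.05,.010+.012,.17,56)
cv2.imwrite("pics/top1.png",r.grab_frame("top")); cv2.imwrite("pics/scene1.png",r.grab_frame("scene"))
E
```

```text
{'red': array([0.48267832, 0.19476991]), 'green': array([0.50525845, 0.09735257]), 'blue': array([0.6151659 , 0.22547888]), 'black': array([0.63774603, 0.12806154]), 'yellow': array([0.5286, 0.2978])}
width mm 55.1
lifted, width 55.1
touch True [0.6164 0.2256 0.022 ] nominal z 0.022 dF [ 0.  -0.4  3.7]
t 10.5
```

View pics/scene1.png

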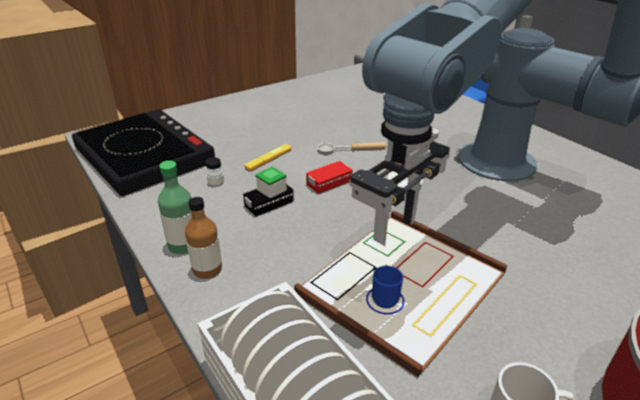

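```bash
python3 - <<'E'
from h import *
ok=pick(np.array([.6228,-.1777])+BIAS,98.8,.038+.008,.16)
print(r.state()["tool_pos"])
if ok: place(MARK['green'],103.05,.010+.008,.16,54)
r.move_ptp([.45,-.02,.25],[180,0,90])
im=r.grab_frame("top"); cv2.imwrite("pics/top2.png",im)
b=(340,210,390,270); a=rect("top",soft(im,'red',b,100,60),.038,b,4); print("red",a[:3])
b=(345,150,390,205); a=rect("top",soft(im,'black',b,0,60),.038,b,4); print("black",a[:3])
b=(240,195,300,240); a=rect("top",soft(im,'green',b,100,60),.055,b,4); print("tub+mark",a[:3])
b=(200,155,245,200); a=rect("top",soft(im,'blue',b,50,20),.01,b,4); print("cup+mark",a[:3])
cv2.imwrite("pics/crop2.png",cv2.hconcat([cv2.resize(im[140:280,165:290],None,fx=3.2,fy=3.2,interpolation=2),cv2.resize(im[140:280,335:460],None,fx=3.2,fy=3.2,interpolation=2)]))
E
```

```text
width mm 53.7
[ 0.62124115 -0.17734659  0.0460971 ]
lifted, width 53.8
touch True [0.5062 0.0972 0.0179] nominal z 0.018 dF [-1.5  0.1  3.5]
t 19.4
red (array([ 0.45691315, -0.17266528]), 0.36146730184555054, (111, 60))
black (array([ 0.62835876, -0.1768096 ]), 1.3851118087768555, (112, 59))
tub+mark (array([0.514466  , 0.12142829]), 2.944709539413452, (21, 9))
cup+mark (array([0.61981213, 0.23070026]), 64.58650970458984, (85, 74))
```

View pics/crop2.png

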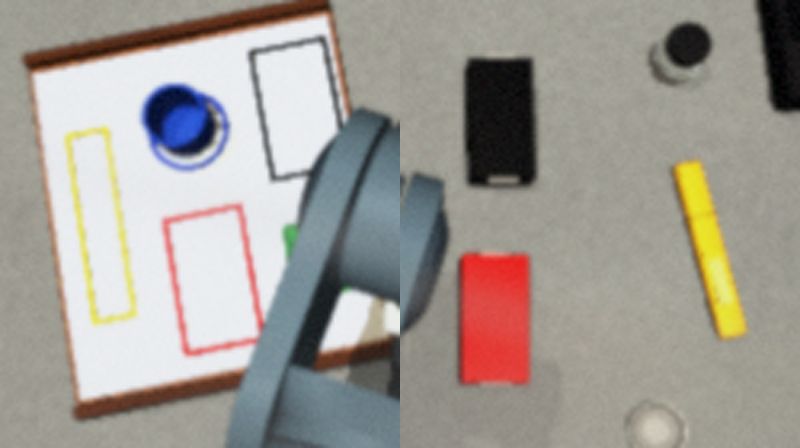

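```bash
python3 - <<'E'
from h import *
im=cv2.imread("pics/top2.png")
for c,b,v in(('red',(340,210,390,270),60),('black',(345,150,390,205),60)):
  for vv in(40,60,80):
    a=rect("top",soft(im,c,b,100,vv),.038,b,4); print(c,vv,a[0].round(4),round(a[1],1),a[2],a[3].max(0).round(4),a[3].min(0).round(4))
b=(205,160,240,196); a=rect("top",soft(im,'blue',b,170,20),.072,b,4); print("cup centre, far edges",a[3].max(0)-.028,'mark top-frame',MARK['blue']-BIAS)
print(im[165:205:2,367].mean(1).round())
print(im[155:205:1,367].mean(1).round())
E
sed -i 's/^def down(z,speed,thr):/def down(z,speed,thr,xy=None):/; s/p\[2\]=z; return/p[2]=z; p[:2]=p[:2] if xy is None else xy; return/; s/down(z-.002,.025,5)/down(z-.002,.025,5,xy)/' h.py; grep -n "def down" -A1 h.py
```

```text
red 40 [ 0.4569 -0.1727] 0.4 (111, 60) [ 0.5125 -0.1423] [ 0.4013 -0.2028]
red 60 [ 0.4569 -0.1727] 0.4 (111, 60) [ 0.5125 -0.1423] [ 0.4013 -0.2028]
red 80 [ 0.4569 -0.1727] 0.4 (111, 60) [ 0.5125 -0.1423] [ 0.4013 -0.2028]
black 40 [ 0.628  -0.1768] 0.7 (110, 57) [ 0.6834 -0.1486] [ 0.5727 -0.2057]
black 60 [ 0.6284 -0.1768] 1.4 (112, 59) [ 0.6848 -0.1471] [ 0.572  -0.2071]
black 80 [ 0.628  -0.1769] 1.4 (114, 61) [ 0.6856 -0.1464] [ 0.5706 -0.2078]
cup centre, far edges [0.61175355 0.21919   ] mark top-frame [0.6168659  0.22507888]
[ 14.  15.  19.  18.  20.  19.  16.  17.  18.  12.  19.  15.  18.  21.
  21.  98.  88. 130. 155. 158.]
[160. 165. 155.  88.  30.  19.  19.  15.  13.  17.  14.  15.  15.   7.
  19.  20.  18.  13.  20.  18.  19.  21.  16.  19.  17.  19.  18.  20.
  12.  21.  19.  20.  15.  20.  18.  17.  21.  22.  21.  42.  98. 124.
  88.  90. 130. 143. 155. 156. 158. 157.]
49:def down(z,speed,thr,xy=None):
50-    p=list(r.state()["tool_pos"]); p[2]=z; p[:2]=p[:2] if xy is None else xy; return r.servo_line(p,speed=speed,threshold=thr)
```

```bash
python3 - <<'E'
from h import *
im=cv2.imread("pics/top2.png"); sc=cv2.imread("pics/scene1.png")
b=(200,160,240,196)
for s in(70,100,130,170):
  a=rect("top",soft(im,'blue',b,s,20),.072,b,4); print(s,(a[3].max(0)-.028).round(4))
cv2.imwrite("pics/c3.png",cv2.hconcat([cv2.resize(im[155:205,195:245],None,fx=8,fy=8,interpolation=2),cv2.resize(sc[265:315,362:412],None,fx=8,fy=8,interpolation=2)]))
E
```

```text
70 [0.6152 0.2232]
100 [0.6139 0.222 ]
130 [0.6132 0.2207]
170 [0.6118 0.2192]
```

View pics/c3.png

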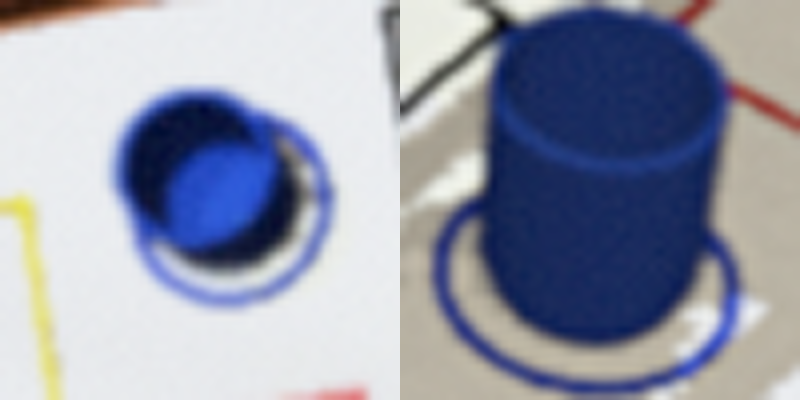

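```bash
python3 - <<'E'
from h import *
if pick(np.array([.4571,-.1727])+BIAS,.7,.006,.10): place(MARK['red'],YAW,.016,.15,58)
if pick(np.array([.6280,-.1768])+BIAS,1.2,.006,.13): place(MARK['black'],YAW,.016,.15,58)
if pick(np.array([.5237,-.3646])+BIAS,13.7,.003,.13,.7): place(MARK['yellow'],YAW,.013,.15,26)
r.move_ptp([.42,-.3,.25],[180,0,0])
im=r.grab_frame("top"); cv2.imwrite("pics/top3.png",im); sc=r.grab_frame("scene"); cv2.imwrite("pics/scene3.png",sc)
cv2.imwrite("pics/c4.png",cv2.hconcat([cv2.resize(im[145:270,170:290],(576,600),interpolation=2)]))
cv2.imwrite("pics/c5.png",cv2.resize(sc[205:375,290:515],(794,600),interpolation=2))
print(r.state()["time_s"])
E
```

```text
width mm 57.7
lifted, width 57.3
touch True [0.4827 0.1948 0.016 ] nominal z 0.016 dF [1.4 1.  3.2]
t 28.6
width mm 57.6
lifted, width 58.0
touch True [0.6378 0.1281 0.016 ] nominal z 0.016 dF [ 0.5 -0.4  3.7]
t 37.5
width mm 25.7
lifted, width 25.9
touch True [0.5286 0.2978 0.0129] nominal z 0.013 dF [ 0. -0.  4.]
t 48.0
50.25
```

View pics/c4.png

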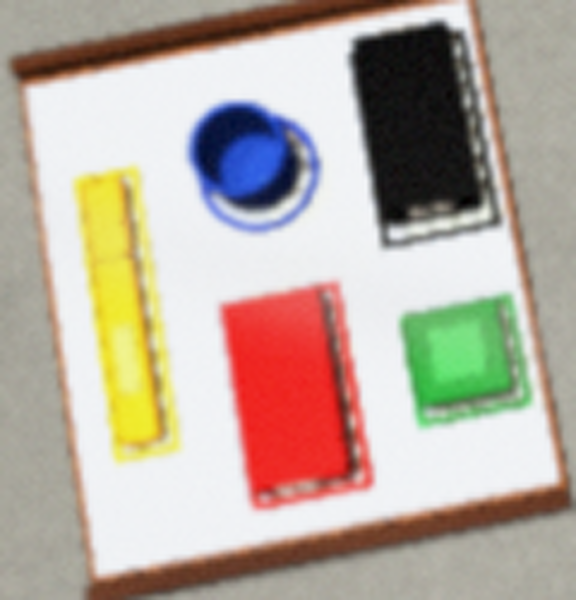

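View pics/c5.png

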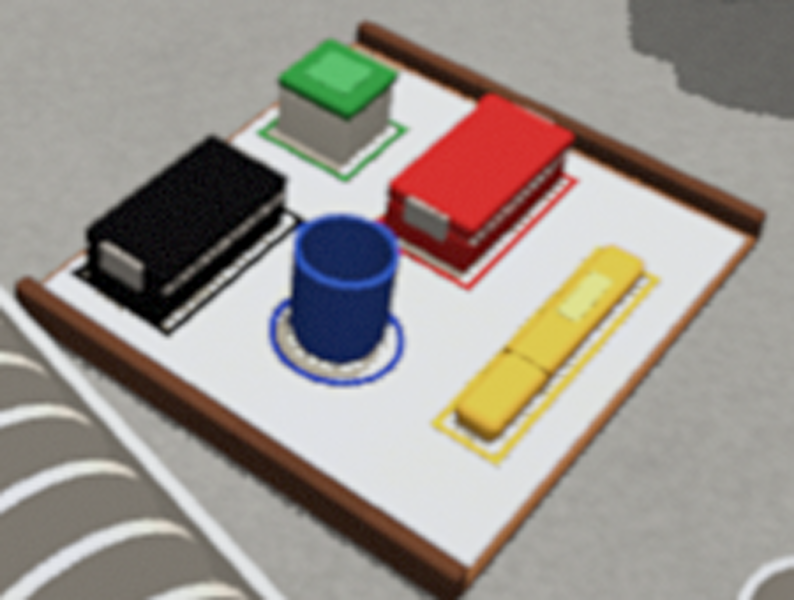

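```bash
python3 - <<'E'
from h import *
im=cv2.imread("pics/top3.png")
B={'red':(212,200,252,254),'green':(250,203,283,236),'yellow':(183,177,210,244),'black':(240,147,277,199)}
Z=dict(red=.048,green=.055,yellow=.026,black=.048)
for c in B:
  for s in((100,150) if c!='black' else (0,)):
    m=soft(im,c,B[c],s,60); m=cv2.morphologyEx(m,cv2.MORPH_OPEN,np.ones((23,23)))
    a=rect("top",m,Z[c],B[c],4); d=RT.T@(a[0]-(MARK[c]-BIAS))*1000
    print(c,s,a[0].round(4),round(a[1],1),a[2],"offset in tray frame mm",d.round(1))
b=(205,160,240,196)
for s in(50,70,100):
  a=rect("top",soft(im,'blue',b,s,20),.072,b,4); print("cup",s,(RT.T@(a[3].max(0)-.028-MARK['blue']+BIAS)*1000).round(1))
E
```

```text
red 100 [0.4806 0.1863] 12.6 (117, 68) offset in tray frame mm [-5.5 -7. ]
red 150 [0.4823 0.1906] 12.5 (108, 58) offset in tray frame mm [-2.9 -3.2]
green 100 [0.5043 0.0962] -76.9 (54, 52) offset in tray frame mm [-2.8 -0.1]Traceback (most recent call last):
  File "<stdin>", line 8, in <module>
  File "h.py", line 30, in rect
    w=world(name,cv2.convexHull(np.float32(uv))[:,0],z)*1000
                 ~~~~~~~~~~~~~~~~~~~~~~~~~~~~~~^^^^^
TypeError: 'NoneType' object is not subscriptable
```

```bash
python3 - <<'E'
from h import *
C=dict(red=([(490,93),(573,135),(467,235),(390,188)],.048),black=([(213,137),(285,182),(160,288),(90,235)],.048),green=([(330,40),(397,75),(345,117),(280,78)],.055))
for c,(p,z) in C.items():
    uv=np.array(p)/3.529+[290,205]-.4; w=world("scene",uv,z)
    m=MARK[c]+BIAS  # scene-frame mark
    print(c,"offset",(RT.T@(w.mean(0)-m)*1000).round(1),"sides",(np.linalg.norm(np.diff(w,axis=0),axis=1)*1000).round())
im=cv2.imread("pics/top3.png")
cv2.imwrite("pics/c6.png",cv2.hconcat([cv2.resize(im[198:256,208:258],(700,812)[0:2] and (500,580),interpolation=2),cv2.resize(im[198:240,248:288],(300,315),interpolation=2).repeat(1,0) if 0 else cv2.copyMakeBorder(cv2.resize(im[198:240,248:276],(280,420),interpolation=2),0,160,0,0,cv2.BORDER_CONSTANT)]))
E
```

```text
red offset [4.6 2. ] sides [ 56. 113.  52.]
black offset [10.4  4.7] sides [ 54. 109.  53.]
green offset [4.  1.7] sides [50. 53. 50.]
```

View pics/c6.png

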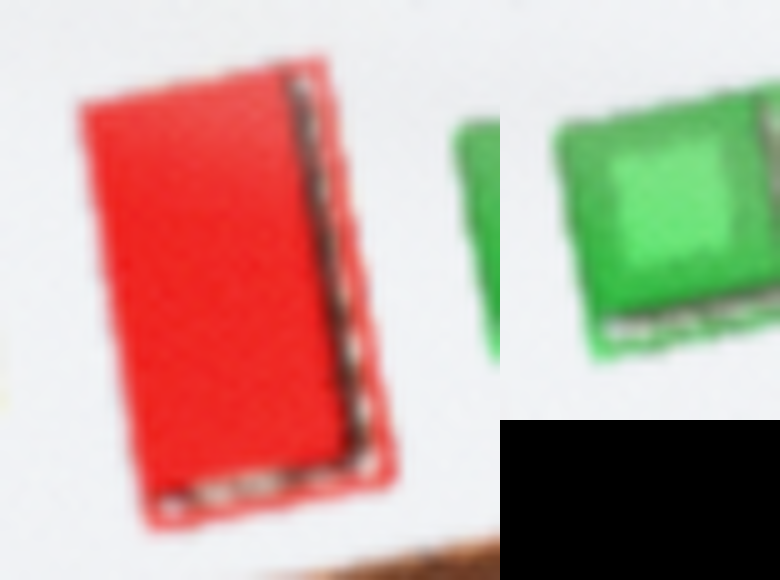

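```bash
python3 - <<'E'
from h import *
sc=cv2.imread("pics/scene3.png")
z=lambda u,v:cv2.resize(sc[v:v+50,u:u+66],(396,300),interpolation=2)
cv2.imwrite("pics/c7.png",cv2.vconcat([cv2.hconcat([z(395,235),z(312,250)]),cv2.hconcat([z(356,215),z(360,270)])]))
E
```

```text
(no output)
```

View pics/c7.png

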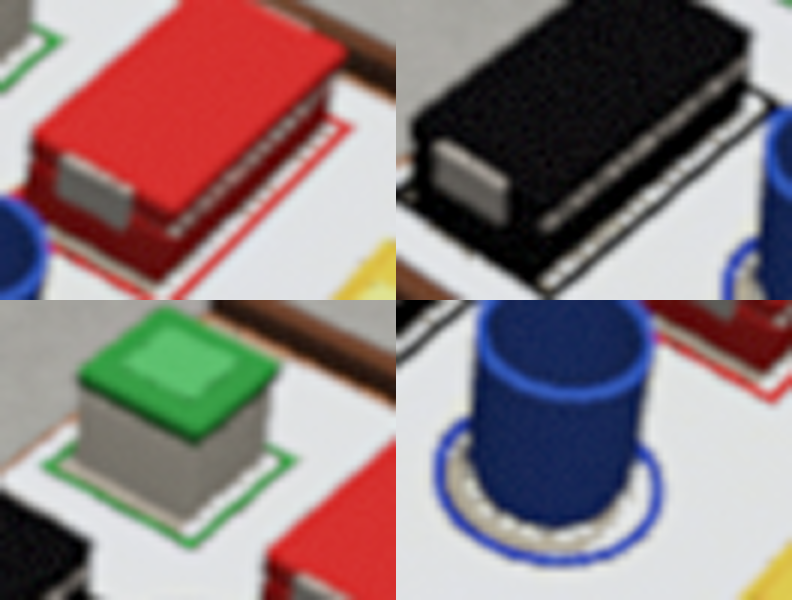

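```bash
python3 - <<'E'
from h import *
def d(n,a,b):
    w=world("scene",[a,b],.01); print(n,(RT.T@(w[0]-w[1])*1000).round(1))
t=lambda u,v,x,y:(u+x/6-.4,v+y/6-.4)
k=lambda x,y:(290+x/3.529-.4,205+y/3.529-.4)
d("red (exp -7,-7)",t(395,235,160,284),k(470,288))
d("black (exp -7,-7)",k(163,316),k(168,333))
d("tub (exp -7,-7)",t(356,215,190,218),t(356,215,192,247))
d("case (exp -7,-7)",k(488,439),k(500,464))
# cup: foot/outline nearest points
c=np.array(t(360,270,157,225));o=np.array(t(360,270,157,263))
w=world("scene",[c,o],.01); cam=np.array(r.camera_model("scene")["world_from_camera"])[:2,3]
print("cup near gap mm (exp 9.5 or a bit more)",np.linalg.norm(w[0]-w[1])*1000)
w=world("scene",[t(360,270,40,165+20),t(360,270,265,165+20),t(360,270,157,263)],.01);print(w,MARK['blue']+BIAS)
E
```

```text
red (exp -7,-7) [-8.1 -8.5]
black (exp -7,-7) [-7.7 -9.9]
tub (exp -7,-7) [-12.1  -9.4]
case (exp -7,-7) [ -9.6 -12.6]
cup near gap mm (exp 9.5 or a bit more) 15.397830224733505
[[0.64456082 0.20811243]
 [0.5870422  0.24827264]
 [0.6359524  0.25299516]] [0.6134659  0.22587888]
```

```bash
cat >> h.py <<'E'
def shift(cur,d,yaw,z,w):
    """regrip at cur (robot xy), move by d (tray frame, mm)"""
    to=np.array(cur)+RT@(np.array(d)/1000)
    r.set_gripper((w+18)/94)
    r.move_ptp([*cur,.11],[180,0,yaw])
    if r.servo_line([*cur,z],[180,0,yaw],speed=.12,threshold=12): print("HIT"); return
    r.set_gripper(0.); r.servo_line([*cur,z+.006],speed=.05); r.servo_line([*to,z+.006],speed=.05)
    print("touch",down(z-.002,.02,5,to),np.round(r.state()["tool_pos"],4),to.round(4),round(r.state()["grip_width"]*94,1))
    r.set_gripper((w+18)/94); down(.11,.15,None,to)
E
python3 - <<'E'
from h import *
shift(MARK['yellow'],(2,3),YAW,.013,26)
shift(MARK['red'],(2,2.4),YAW,.016,58)
shift(MARK['black'],(1.5,2.7),YAW,.016,58)
r.move_ptp([.56,.16,.17],[180,0,60])
shift([.5062,.0972],(3.5,1.5),103.05,.018,54)
r.move_ptp([.56,.16,.17],[180,0,103.05])
shift([.6164,.2256],(2.7,2.2),103.05,.022,56)
r.move_ptp([.58,.2,.2],[180,0,90])
r.move_ptp([.42,-.3,.25],[180,0,0])
im=r.grab_frame("top"); cv2.imwrite("pics/top4.png",im); sc=r.grab_frame("scene"); cv2.imwrite("pics/scene4.png",sc)
z=lambda u,v:cv2.resize(sc[v:v+50,u:u+66],(396,300),interpolation=2)
cv2.imwrite("pics/c8.png",cv2.vconcat([cv2.hconcat([z(395,240),z(312,252)]),cv2.hconcat([z(356,215),z(360,270)])]))
cv2.imwrite("pics/c9.png",cv2.hconcat([cv2.resize(im[145:270,170:290],(576,600),interpolation=2),cv2.resize(sc[310:340,405:442],(222,180),interpolation=2).copy() if 0 else cv2.copyMakeBorder(cv2.resize(sc[310:345,407:443],(216,210),interpolation=2),0,390,0,0,cv2.BORDER_CONSTANT)]))
print(r.state()["time_s"])
b=(212,200,252,254); m=cv2.morphologyEx(soft(im,'red',b,150,60),cv2.MORPH_OPEN,np.ones((23,23)));a=rect("top",m,.048,b,4);print(a[1:3],RT.T@(a[0]-MARK['red']+BIAS)*1000)
b=(250,203,283,236); m=cv2.morphologyEx(soft(im,'green',b,100,60),cv2.MORPH_OPEN,np.ones((23,23)));a=rect("top",m,.055,b,4);print(a[1:3],RT.T@(a[0]-MARK['green']+BIAS)*1000)
E
```

```text
touch True [0.53   0.3012 0.0136] [0.5299 0.3012] 25.6
touch True [0.4843 0.1976 0.0165] [0.4841 0.1976] 57.7
touch True [0.6388 0.131  0.0166] [0.6386 0.131 ] 57.9
touch True [0.5094 0.0994 0.0185] [0.5093 0.0995] 53.6
touch True [0.6185 0.2285 0.0225] [0.6185 0.2284] 55.0
77.9583
(12.911176681518555, (107, 58)) [-0.65473058 -0.53685372]
(11.345155715942383, (52, 52)) [0.87321396 0.73522734]
```

View pics/c8.png

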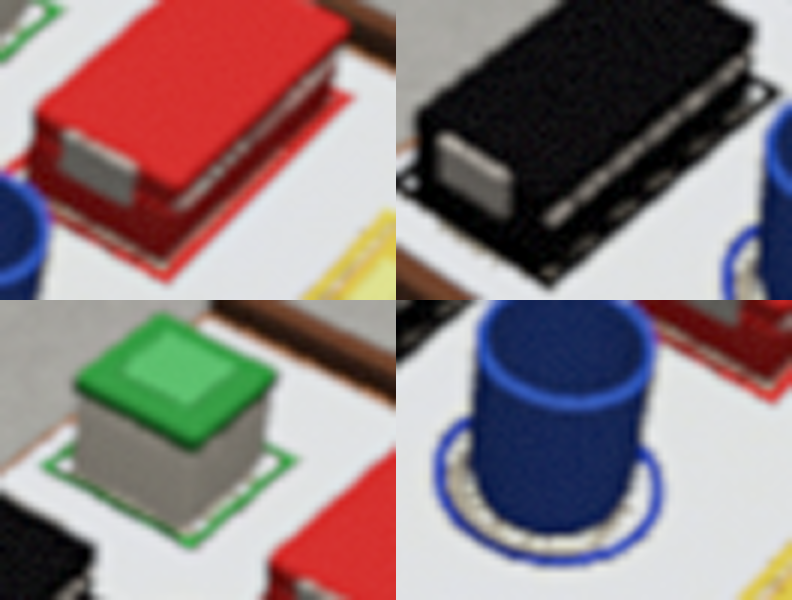

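View pics/c9.png

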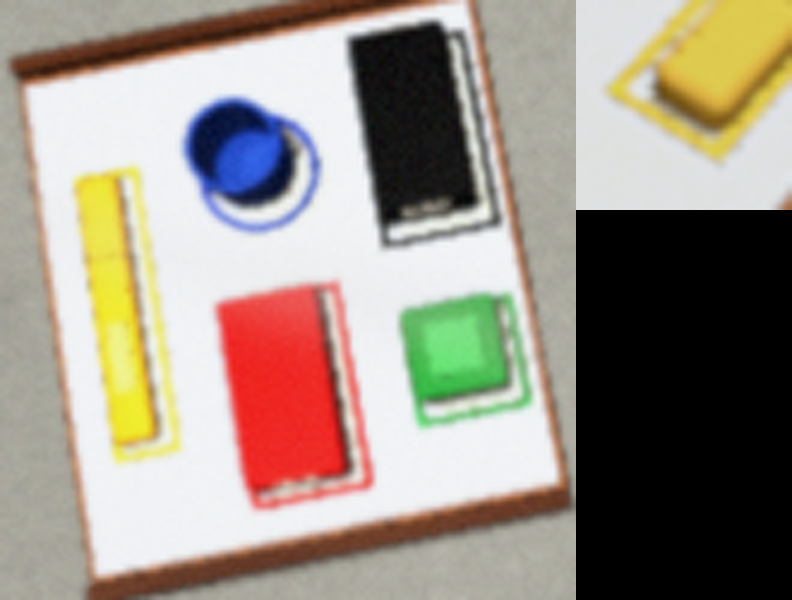

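```bash
cat > rec.py <<'E'
from h import *
import sys
k=sys.argv[1]
def rectify(name,im,s=.5):
    c=r.camera_model(name); T=np.linalg.inv(np.array(c["world_from_camera"])); F=np.diag([1.,-1,-1])
    xs=np.arange(150,-150,-s)/1000; ys=np.arange(40,-240,-s)/1000   # rows: tray x down, cols: tray y
    X,Y=np.meshgrid(xs,ys,indexing='ij'); W=np.stack([X,Y],-1).reshape(-1,2)@RT.T+(Y0-BIAS if name=="top" else Y0+BIAS)
    P=np.c_[W,np.full(len(W),.01)]
    uv,_=cv2.projectPoints(P.reshape(-1,1,3),cv2.Rodrigues(F@T[:3,:3])[0],F@T[:3,3],np.array(c["intrinsics"]),np.array(c["dist_coeffs"]))
    uv=uv.reshape(*X.shape,2).astype(np.float32)
    return cv2.remap(im,uv[...,0],uv[...,1],cv2.INTER_CUBIC)
R={n:rectify(n,cv2.imread(f"pics/{n}{k}.png")) for n in("top","scene")}
O=dict(red=(-68,-90,62,36,55,29),black=(68,-190,62,36,55,29),green=(-68,-190,34,34,27,27),yellow=(0,0,87,20,80,13))
px=lambda x,y:(int((150-x)*2),int((40-y)*2))
for c,(x,y,hx,hy,bx,by) in O.items():
    for n,sg in(("top",-1),("scene",1)):
        I=R[n].min(2).astype(float)
        q=np.arange(-12,6)
        L=[np.mean([I[px(x+t,y+sg*(hy+e))] for t in np.arange(-.5*bx,.5*bx,1)]) for e in q]
        M=[np.mean([I[px(x+sg*(hx+e),y+t)] for t in np.arange(-.5*by,.5*by,1)]) for e in q]
        print(c,n,"y",np.round(L).astype(int).tolist()); print(c,n,"x",np.round(M).astype(int).tolist())
cv2.imwrite(f"pics/rec{k}.png",cv2.resize(cv2.hconcat([R["top"],R["scene"]]),(800,429)) if 0 else cv2.resize(cv2.hconcat([R["top"],R["scene"]]),None,fx=.71,fy=.71,interpolation=cv2.INTER_AREA))
E
python3 rec.py 4
```

```text
red top y [75, 106, 140, 171, 192, 197, 185, 161, 138, 123, 124, 142, 172, 203, 226, 237, 240, 240]
red top x [114, 133, 150, 162, 168, 165, 155, 141, 129, 127, 141, 166, 193, 216, 230, 237, 240, 240]
red scene y [10, 9, 15, 26, 42, 57, 65, 63, 59, 72, 109, 156, 196, 217, 222, 224, 224, 224]
red scene x [10, 18, 32, 51, 70, 84, 89, 82, 72, 68, 79, 103, 131, 156, 171, 175, 173, 170]
black top y [75, 110, 147, 180, 202, 207, 192, 163, 132, 112, 109, 124, 151, 181, 200, 201, 182, 153]
black top x [190, 211, 224, 228, 223, 208, 185, 158, 137, 131, 140, 161, 186, 210, 227, 236, 240, 240]
black scene y [1, 3, 7, 14, 24, 32, 33, 28, 33, 58, 102, 149, 188, 213, 224, 228, 227, 225]
black scene x [12, 6, 2, 2, 2, 2, 1, 0, 0, 5, 25, 57, 96, 135, 170, 197, 213, 222]
green top y [94, 103, 117, 135, 153, 166, 169, 160, 145, 134, 133, 144, 164, 189, 211, 224, 225, 215]
green top x [167, 190, 207, 215, 215, 204, 185, 162, 142, 135, 144, 166, 191, 213, 229, 237, 240, 241]
green scene y [104, 112, 125, 141, 154, 158, 149, 127, 100, 89, 105, 141, 179, 206, 220, 226, 227, 226]
green scene x [106, 107, 109, 111, 113, 110, 101, 89, 80, 82, 98, 125, 158, 187, 208, 220, 225, 227]
yellow top y [118, 148, 177, 200, 214, 216, 207, 188, 164, 144, 139, 149, 170, 195, 217, 232, 237, 239]
yellow top x [90, 119, 147, 169, 181, 181, 172, 156, 140, 132, 139, 162, 190, 214, 230, 239, 240, 240]
yellow scene y [73, 69, 62, 51, 41, 37, 43, 54, 64, 75, 101, 142, 184, 213, 221, 223, 223, 223]
yellow scene x [24, 23, 32, 53, 80, 103, 117, 116, 101, 85, 81, 99, 135, 174, 204, 217, 221, 223]
```

View pics/rec4.png

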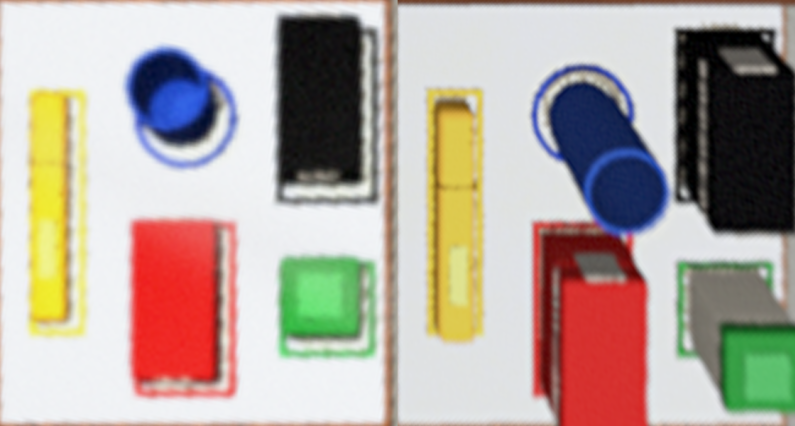

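```bash
python3 rec.py 3
```

```text
red top y [32, 39, 51, 65, 81, 95, 99, 96, 91, 94, 108, 135, 169, 201, 225, 237, 240, 240]
red top x [80, 93, 106, 115, 119, 117, 112, 106, 105, 113, 134, 164, 193, 216, 230, 237, 240, 240]
red scene y [19, 51, 94, 138, 173, 189, 182, 151, 107, 83, 102, 148, 192, 216, 222, 224, 224, 224]
red scene x [27, 49, 75, 100, 121, 130, 126, 110, 90, 78, 82, 103, 132, 157, 174, 179, 177, 174]
black top y [23, 34, 50, 69, 91, 109, 114, 108, 96, 91, 101, 122, 151, 179, 197, 198, 180, 152]
black top x [156, 182, 203, 215, 216, 205, 184, 158, 138, 131, 141, 162, 187, 210, 227, 236, 240, 240]
black scene y [23, 57, 100, 140, 169, 180, 168, 135, 93, 73, 93, 139, 183, 211, 224, 227, 227, 225]
black scene x [5, 3, 3, 3, 3, 3, 2, 0, 0, 7, 31, 70, 116, 159, 193, 214, 223, 226]
green top y [90, 93, 98, 106, 118, 129, 136, 133, 126, 122, 128, 143, 165, 190, 211, 223, 225, 214]
green top x [74, 87, 103, 118, 129, 134, 133, 128, 122, 125, 140, 164, 190, 213, 228, 237, 240, 241]
green scene y [131, 158, 184, 204, 212, 206, 185, 149, 112, 92, 104, 138, 177, 205, 220, 226, 227, 226]
green scene x [118, 128, 138, 146, 148, 142, 129, 111, 97, 95, 103, 125, 156, 185, 207, 219, 225, 227]
yellow top y [54, 63, 78, 96, 114, 129, 136, 136, 130, 125, 130, 147, 172, 197, 218, 232, 237, 238]
yellow top x [49, 59, 74, 89, 102, 109, 110, 107, 107, 114, 133, 161, 192, 217, 232, 239, 240, 240]
yellow scene y [44, 48, 81, 129, 170, 192, 189, 160, 115, 83, 92, 136, 182, 212, 221, 223, 223, 223]
yellow scene x [29, 46, 74, 108, 139, 160, 167, 159, 136, 107, 90, 99, 131, 172, 203, 216, 221, 223]
```

```bash
cat >> rec.py <<'E'
if len(sys.argv)>2:
    print("CUP q=-26..2 step2")
    for n,sg in(("top",-1),("scene",1)):
        I=R[n].min(2).astype(float)
        for ax in("x","y"):
            a0=(0 if ax=="x" else 90)+(180 if sg<0 else 0); out=[]
            for e in range(-26,4,2):
                out.append(int(np.mean([I[px(68+(36.5+e)*np.cos(np.radians(a0+t)),-90+(36.5+e)*np.sin(np.radians(a0+t)))] for t in range(-15,16,3)])))
            print(n,ax,out)
E
python3 rec.py 3 c | sed -n '/CUP/,$p'; python3 rec.py 4 c| sed -n '/CUP/,$p'
```

```text
CUP q=-26..2 step2
top x [31, 23, 18, 16, 22, 48, 97, 156, 206, 221, 200, 155, 137, 173, 217]
top y [40, 31, 21, 16, 11, 16, 37, 78, 128, 163, 163, 130, 117, 158, 211]
scene x [22, 21, 18, 14, 13, 69, 147, 181, 173, 153, 146, 101, 63, 136, 209]
scene y [22, 22, 20, 14, 18, 77, 142, 186, 218, 227, 201, 99, 91, 188, 224]
CUP q=-26..2 step2
top x [17, 13, 15, 29, 65, 125, 186, 224, 238, 229, 202, 155, 138, 174, 218]
top y [24, 14, 8, 5, 13, 52, 111, 167, 206, 217, 198, 145, 118, 157, 211]
scene x [21, 22, 21, 20, 17, 9, 35, 113, 175, 180, 154, 99, 59, 136, 209]
scene y [20, 23, 19, 22, 17, 14, 59, 126, 178, 215, 200, 99, 91, 188, 224]
```

```bash
python3 - <<'E'
from h import *
shift([.5299,.3012],(-.8,-1.7),YAW,.0132,26)
shift([.4841,.1976],(-1.0,-1.3),YAW,.0162,58)
shift([.6386,.1310],(-6.3,-1.5),YAW,.0162,58)
r.move_ptp([.56,.16,.17],[180,0,60])
shift([.5093,.0995],(-3.1,0),103.05,.0182,54)
r.move_ptp([.56,.16,.17],[180,0,103.05])
shift([.6185,.2284],(-2.2,-1.2),103.05,.0222,56)
r.move_ptp([.58,.2,.2],[180,0,90])
r.move_ptp([.42,-.3,.25],[180,0,0])
for n in("top","scene"): cv2.imwrite(f"pics/{n}5.png",r.grab_frame(n))
print(r.state()["time_s"])
E
python3 rec.py 5 c
```

```text
touch True [0.5297 0.2995 0.0138] [0.5295 0.2994] 25.9
touch True [0.4836 0.1961 0.0167] [0.4834 0.1961] 57.9
touch True [0.6332 0.1281 0.0168] [0.6328 0.1281] 58.0
touch True [0.5065 0.0988 0.0187] [0.5063 0.0988] 53.7
touch True [0.6167 0.2268 0.0227] [0.6166 0.2267] 55.3
106.1167
red top y [50, 69, 94, 122, 147, 161, 158, 143, 125, 116, 121, 141, 171, 202, 226, 236, 240, 240]
red top x [91, 106, 121, 131, 137, 135, 129, 121, 116, 120, 138, 166, 194, 216, 230, 237, 239, 240]
red scene y [6, 19, 46, 81, 113, 133, 135, 117, 89, 79, 105, 151, 194, 217, 222, 224, 224, 224]
red scene x [21, 40, 64, 89, 110, 121, 120, 106, 88, 76, 81, 101, 128, 152, 168, 173, 171, 167]
black top y [35, 56, 84, 114, 142, 159, 158, 142, 120, 106, 107, 123, 151, 180, 200, 201, 182, 153]
black top x [78, 72, 65, 59, 56, 55, 58, 65, 78, 99, 126, 158, 187, 211, 228, 237, 240, 241]
black scene y [4, 19, 45, 76, 104, 120, 118, 97, 71, 67, 95, 143, 185, 212, 224, 227, 227, 226]
black scene x [31, 61, 94, 123, 143, 151, 144, 122, 89, 59, 54, 82, 129, 175, 206, 222, 227, 227]
green top y [94, 103, 118, 137, 156, 16
[... 394 characters left out ...]
13, 138, 158, 171, 173, 165, 149, 137, 136, 149, 172, 197, 218, 232, 237, 239]
yellow top x [57, 73, 95, 116, 131, 137, 135, 128, 121, 123, 137, 162, 192, 215, 231, 239, 240, 240]
yellow scene y [61, 49, 45, 60, 93, 123, 136, 125, 100, 82, 96, 138, 183, 212, 221, 223, 223, 223]
yellow scene x [23, 33, 55, 85, 114, 135, 143, 137, 117, 95, 85, 99, 134, 173, 203, 217, 221, 223]
CUP q=-26..2 step2
top x [28, 20, 17, 17, 24, 55, 108, 168, 213, 224, 201, 155, 137, 173, 217]
top y [39, 29, 22, 16, 7, 16, 52, 106, 162, 201, 190, 144, 119, 156, 211]
scene x [21, 20, 20, 17, 10, 51, 136, 186, 186, 160, 144, 100, 62, 136, 209]
scene y [22, 21, 22, 19, 13, 48, 120, 165, 205, 226, 201, 100, 91, 187, 224]
```

View pics/rec5.png

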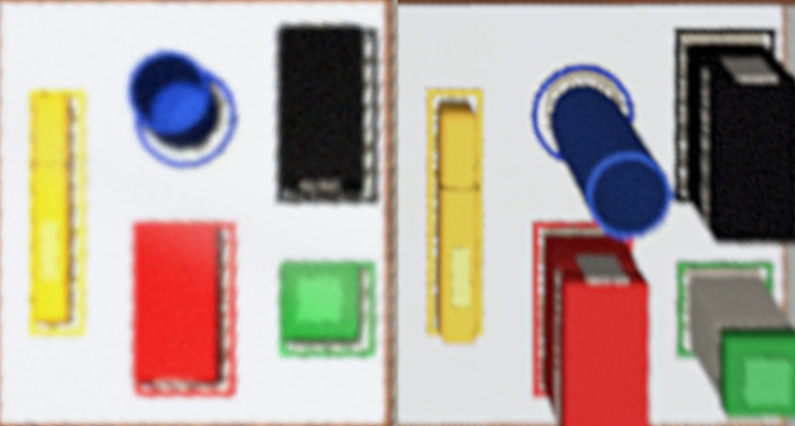

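```bash
python3 - <<'E'
from h import *
shift([.6328,.1281],(2,0),YAW,.0162,58)
r.move_ptp([.56,.08,.2],[180,0,13]); r.move_ptp([.42,-.3,.25],[180,0,0])
for n in("top","scene"): cv2.imwrite(f"pics/{n}6.png",r.grab_frame(n))
print(r.state()["time_s"])
E
python3 rec.py 6 c|egrep "black"
```

```text
touch True [0.635  0.1286 0.0168] [0.6347 0.1286] 57.6
113.875
black top y [35, 56, 83, 114, 141, 158, 158, 142, 121, 107, 108, 123, 150, 180, 200, 201, 182, 153]
black top x [83, 89, 101, 116, 130, 138, 137, 129, 122, 124, 138, 161, 186, 210, 227, 237, 240, 241]
black scene y [4, 19, 45, 75, 104, 121, 119, 97, 72, 67, 95, 142, 185, 212, 224, 227, 227, 226]
black scene x [3, 17, 42, 72, 102, 123, 127, 113, 84, 57, 55, 83, 130, 176, 207, 222, 227, 227]
```

View pics/rec6.png

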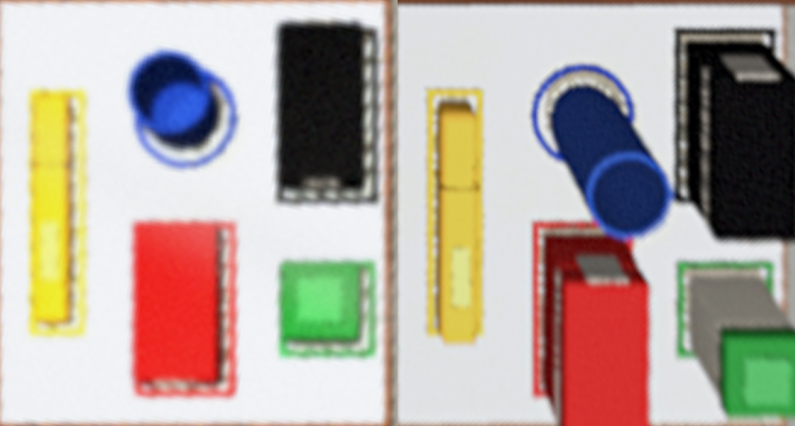

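Both rectified views now show the black box balanced along x (gap peaks 138 and 127) and along y. Every piece sits inside its outline with gaps on all visible sides, and the gripper is clear of the tray.

```bash
python3 -c "
from station import r
r.finish_job()"
```

```text
the job is handed in; nothing more can be done
```

The tray is laid and the job is handed in, at about 114 s of the 138 s allowed. I moved the cup and the tub off the boxes first, then placed the red box, the black box and the case. Every item was lowered until it touched the tray before release. I then regripped each one for small corrections of up to about 6 mm.

**Last checks:** the top and scene pictures, rectified onto the tray plane, show every item upright and inside its own outline. The gaps on opposite sides balance to about 1–2 mm by my estimate. The gripper was open and well away from the tray.

**Checks that disagreed:**
- **Lid positions:** the positions computed from the lids disagreed between the two cameras by 5–8 mm. My first correction relied partly on them and overshot by 1–3 mm. I reversed that using the gaps between each base and its outline.
- **Black box:** it was first placed several mm off along its length, and the first attempt to fix that went about 2 mm too far. A last 2 mm move balanced it.
- **Cup:** this is the least certain, to about 2 mm, because its foot is narrower than its wall.
- **Tub angle:** a top-view reading before the last regrip was 1.7° off. The tub was regripped square after that, but I did not measure its angle again.

I viewed 15 pictures, one past the budget.

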